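Roll the round bar home under a rolling board

TASK

Take the rolling board by its grip and, with its flat sprung underside pressing lightly (about 5 N, never over 12 N) on top of the round steel bar, roll the bar out of its groove and along the steel plate until, still under the board, it lies fully home against the stop rail. Do not shove the bar with the board's edge or touch it with the fingers. Then lift the board off and lay it back flat on the bench where you took it from, leaving bar and bystanders undisturbed.

Things in the scene. Friction and masses are not known exactly. Their poses are not given: they have to be found in the camera images.
- plate: Rolling plate fixed to the bench on packing of 0 to 10 mm: flat steel bed 140 mm wide (y). Origin 14 mm below the bed's top; x is the rolling direction (away from the robot). Bed from x -76 to -52 mm; open parking groove to -38; bed to +20; gap to +37, where the near face of the dark stop rail stands. Rail top 29 mm above the origin, its two screw heads 32.5 mm.
- bar: Loose round steel bar, 24 mm diameter, 110 mm long, about 0.35 kg. Origin mid-axis; y runs along it (x, z turn as it rolls). Starts in the parking groove: plate x -45 mm, axis 23.75 mm above the plate's origin (26 on the flat bed, 24.9 when home). Rolling without slip it travels half as far as the board: 70 mm in all.
- board: Loose wooden rolling board, 120 (x) by 60 (y) mm, top 24 mm high, 0.17 kg. Under it a flat rubber-faced sole plate on springs: yields from 2 N, then 5 N per mm, 5 mm travel. Grip block on the middle of the top: 22 mm thick (x), 50 mm (y), 24 to 60 mm above the underside. Origin: centre of the unpressed underside, z up. To roll, lay its long x axis along the plate's x.
- home (a point): Fixed point of the plate: where the middle of the bar's axis lies when the bar is fully home, resting on the bed's end (plate x = 20 mm) and against the stop rail (plate x = 25 mm, 24.9 mm above the plate's origin).
- parts_tin: Bystander: small round tin 42 mm across, 18 mm high. Origin under its centre.
- beeswax: Bystander: lump of wax 44 mm across, 22 mm high. Origin under its centre.
- graver: Bystander: graver with a wooden handle, 144 mm long, lying flat. Origin under its centre.
- canister: Bystander: black upright canister, 34 mm across, 47 mm high. Origin under its centre.
There are look-alikes about, which are no part of the job. There is more than one size of the board; the job needs the larger. What is shaped like the bar but orange is not meant.

How it is judged:
On the way, in this order (a step that is already met when the one before it is completed fails the run):
1. the board is lifted off the bench, the bar still in its groove (height (world z) of board above 0.03 m and distance of bar from where it was at the start of the episode below 0.005 m), for 0.1 s.
2. the bar rolls over the middle of the bed under the board (x of bar in the frame of plate between -0.03 and 0.012 m and contact force between board and bar above 0.8 N), for 0.15 s.
3. the bar is home against the stop rail with the board still on it (x of bar in the frame of home above -0.003 m and contact force between board and bar above 0.8 N), for 0.1 s.
At the end, for the whole second after the job is handed in: The bar lies at rest fully home against the stop rail (within 2.5 mm of the home point across the bar and in height, within 30 mm of it along the bar, parallel to the rail within 0.04 rad); the board lies flat on the bench, released, within 50 mm of where it was taken from (x of bar in the frame of home between -0.0025 and 0.0025 m and z of bar in the frame of home between -0.0025 and 0.0025 m and y of bar in the frame of home between -0.03 and 0.03 m and angle between the y axis of bar and the y axis of plate, either way round below 0.04 rad and linear speed of each of bar, board below 0.01 m/s and distance of board from where it was at the start of the episode below 0.05 m and height (world z) of board below 0.004 m and angle between board's own z axis and vertical below 0.05 rad); the robot touches nothing.
It fails at once if the board presses on the bar with more than 12 N (contact force between board and bar above 12 N).
It fails at once if the fingers touch the bar (contact force between the fingers and bar above 0.5 N).
It fails at once if the bar is shoved with the board's edge (board on the bar with its underside 6 mm or more below the bar's top) (contact force between board and bar above 0.5 N and z of board in the frame of plate below 0.0295 m).
It fails at once if a bystander is moved by more than 20 mm (distance of any of parts_tin, beeswax, graver, canister from where it was at the start of the episode above 0.02 m).
It also fails if it takes over 61 s, if anything falls off the work surface, if the arm or the gripper's body presses on something with over 40 N, if the wrist force passes 120 N, or if a joint passes its speed limit or range.

ROBOT

A 6-joint arm with a two-finger parallel gripper is mounted at the origin on the work surface; the furniture and walls round the work are solid. World frame = base frame: x ahead of the robot, y to its left, z up, the work surface at z = 0. Lengths are in m, angles in rad, forces in N, time in s.
With the tool pointing down it reaches from about 0.35 to 0.775 m from the base axis. Payload 5.5 kg.
Tool frame: the origin (TCP) lies at the very end of the fingers, on their centre line; the grasp point (between the pads) lies 19 mm behind it (grip_point_offset is the distance from the TCP to the grasp point, in m); z points along the fingers, y is the direction in which the jaws open and shut (so a half turn about z gives the same grasp; the last joint's range is limited). The gripper opens to 85 mm and grips with 20 to 120 N. Pads are 22 mm wide; open, the fingers measure 114 mm over their backs; the gripper's body (76 mm by 85 mm) begins 54 mm behind the grasp point. The pads swing forward as they close: fully open they stand 13 mm farther back than shut.
Start: joints at [-1.366, 0.313, 0.046, 1.304, 0, 1.431], TCP at [0.194, -0.541, 0.231] pointing down, gripper open.
Joint ranges: [-2.76, 2.76], [-0.86, 1.69], [-1.03, 1.26], [-2.2, 2.34], [-1.47, 1.5], [-3.14, 3.14]. Speed limits (rad/s): [2.57, 2.57, 3.14, 3.14, 3.14, 3.14].

INTERFACE

Orientations are given as a unit quaternion [w, x, y, z].
In Python, from workcell import * gives the robot as it stands.
- The arm moves only by the shell command python3 -m crank 'ROWS' [OPENING] [FORCE]. ROWS is a JSON object of lists of equal length, an entry for each row: "travel": the shift along the tool's x, y, z in units of 40 mm (1.0 is 40 mm), a list of three; "turn": the turn about the tool's z in rad. In form: {"travel": [[x, y, z], ...], "turn": [turn, ...]}. A call has 1 to 5 rows; each row is the pose to reach, as a shift and turn from the pose commanded when the call began, along the tool's axes at that moment; what a row does not reach only later rows make up. A row lasts 1/12 s, in which the tool goes at most 41.7 mm and 7.16 degrees, less where a joint would pass 70% of its speed; a pose out of reach is approached as far as the arm can. A call with a gripper value outside its range is refused whole. OPENING is the finger opening in mm, from 0 to 85.4, set as the call begins (- or left out, the last holds). The fingers move at their own pace and stop on an object; FORCE is the grip in N (left out, the last holds). Time passes only in rows, so rows that repeat a pose let the fingers close. It gives the time, the measured TCP pose, the force and the opening at its end, in the units of the state.
- get_state(): the state, without advancing time (a new reading comes with each control period).
- read_camera(name): name is "scene" or "top"; returns a dict with "image" (400x640x3 uint8, red, green, blue), "K" (3x3 intrinsics, pixels), "R" (3x3) and "t" (3): a world point X has camera coordinates R X + t. Camera axes: x right, y down, z forward; pixel columns grow to the right and rows downward; lengths in m; the calibration is good to about 2 mm. A picture is of the moment at which its call begins. There is no depth.
- hand_in(): hands the job in, once; it reports no verdict.
The state is a dict: "clock": time; "joint_pos": joint angles; "qvel": joint speeds; "tau": joint torques, N m; "tcp_pos": TCP position; "orientation": TCP orientation; "wrist_force": force on the tool from outside, world axes, zero at the start; "ft_torque": the same for the moment, N m; "finger_gap": finger opening in m.
Only numpy, scipy, OpenCV 4.12 (cv2) and the standard library are available. Lean on these libraries where they do the work, as an engineer would, in place of code of your own. Each camera call takes 0.05 s, during which the arm holds its last target. There are 200 camera calls.

## Working session

There is one attempt and no reset: what is moved stays moved. The work goes in short steps, Python scripts to look and compute and a shell command to move; the robot and the scene stay as the last step left them, time stands still between calls to the robot, and variables do not carry over. Pictures are saved under pics/ and viewed, about 8 in all and at most 12, crops included, and the job is handed in when it is done.

```bash
mkdir -p pics; ls; python3 - <<'E'
from workcell import *
import cv2
for n in("scene","top"):
    c=read_camera(n); cv2.imwrite(f"pics/{n}0.png",c["image"][:,:,::-1]); print(n,c["K"].tolist(),c["R"].round(4).tolist(),c["t"].round(4).tolist())
print(get_state())
E
```

```text
pics
scene [[400.8179814046713, 0.0, 314.66461190493], [0.0, 400.8179814046713, 192.56720304633032], [0.0, 0.0, 1.0]] [[0.5877, -0.809, -0.0081], [-0.45, -0.3185, -0.8343], [0.6724, 0.494, -0.5512]] [-0.1937, 0.2642, 0.6583]
top [[392.8661349620732, 0.0, 316.2990384048411], [0.0, 392.8661349620732, 198.5114126346097], [0.0, 0.0, 1.0]] [[-0.0221, -0.9997, -0.0035], [-0.994, 0.0223, -0.1073], [0.1074, 0.0011, -0.9942]] [0.0569, 0.4339, 0.8975]
{'clock': 0.1, 'joint_pos': array([-1.36561478e+00,  3.13951629e-01,  4.50689171e-02,  1.30359737e+00,
       -5.89611987e-06,  1.43118589e+00]), 'qvel': array([-0.00046648,  0.00033201,  0.00382648,  0.00051995,  0.00014292,
       -0.00079899]), 'tau': array([ 1.93655338e-03, -4.81724167e+01,  2.99244171e+01,  1.27222133e-02,
       -2.48104143e-04,  4.37679248e-06]), 'tcp_pos': array([ 0.19423829, -0.54070416,  0.23047338]), 'orientation': array([-8.41330522e-04,  9.85176229e-01,  1.71543257e-01, -3.05430180e-05]), 'wrist_force': array([-0.01114854, -0.73113762,  0.28738513]), 'ft_torque': array([ 0.01591753,  0.02387488, -0.00549229]), 'finger_gap': 0.08540093781434858}
```

View pics/scene0.png

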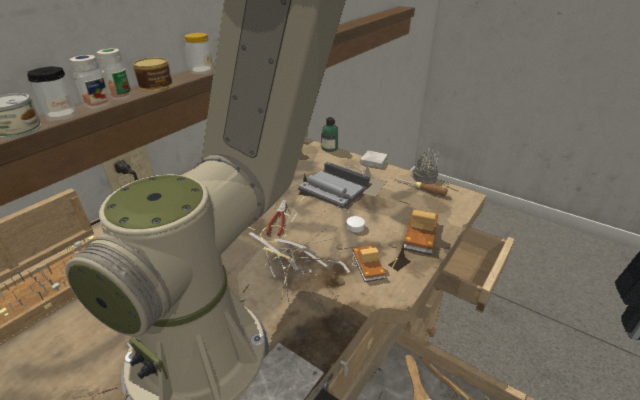

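View pics/top0.png

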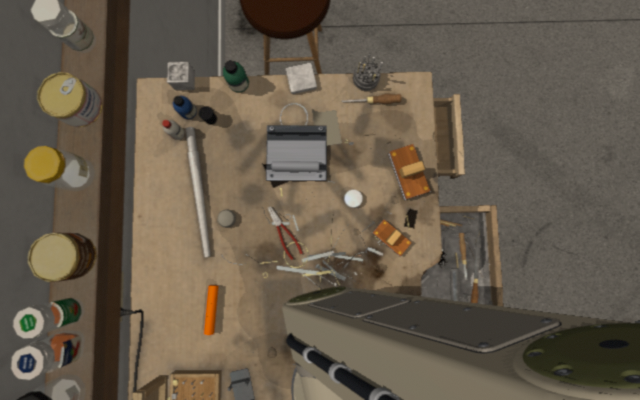

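Top view: plate at about (297,152), with its dark rail at the far side (y≈130). The larger board is at (410,172), the smaller look-alike at (393,238). I'll take enlarged crops to measure.

```bash
python3 - <<'E'
import cv2,numpy as np
im=cv2.imread("pics/top0.png")
a=cv2.resize(im[110:195,255:345],None,fx=6,fy=6,interpolation=cv2.INTER_CUBIC)  # 540x510
b=cv2.resize(im[135:210,380:440],None,fx=4.3,fy=6.8,interpolation=cv2.INTER_CUBIC)
b=cv2.resize(im[135:220,380:423+17],(360,510),interpolation=cv2.INTER_CUBIC)[:,:260+100]
out=np.hstack([a,b])[:, :900]
out=cv2.resize(out,(800,int(out.shape[0]*800/out.shape[1])))
print(out.shape, 800/900)
cv2.imwrite("pics/crop0.png",out)
E
```

```text
(453, 800, 3) 0.8888888888888888
```

View pics/crop0.png

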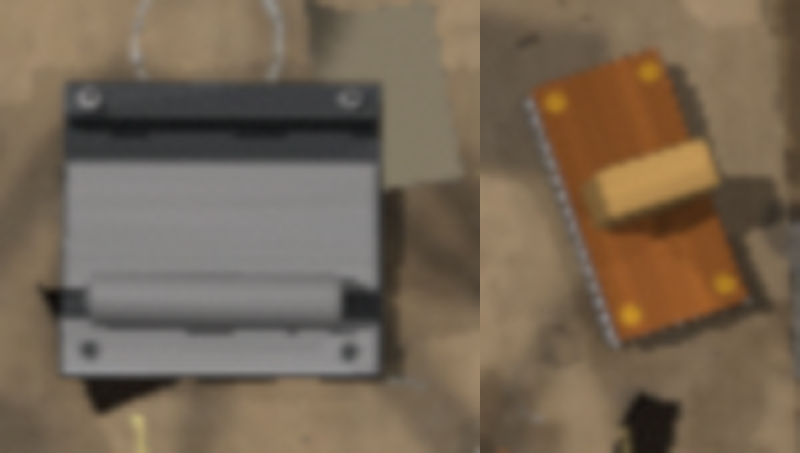

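Crop: plate bed corners at (62,375), (381,375), (66,160) and (381,160). The bar runs from (88,297) to (343,297). Board top corners are (527,97), (657,48), (748,300) and (617,345), and its grip is at about (652,183). Converting to world coordinates.

```bash
cat >h.py <<'E'
from workcell import *
import numpy as np
from scipy.spatial.transform import Rotation as Ro
def ray(c,u,v,z):
    K,R,t=c["K"],c["R"],c["t"]; C=-R.T@t; d=R.T@np.linalg.inv(K)@[u,v,1]
    return C+d*(z-C[2])/d[2]
def proj(c,X):
    p=c["K"]@(c["R"]@np.asarray(X)+c["t"]); return p[:2]/p[2]
def axes():
    s=get_state(); q=s["orientation"]; return s,Ro.from_quat([q[1],q[2],q[3],q[0]]).as_matrix()
def plan(target,yaw=None):  # travel units + turn so tool y points along world angle yaw (mod pi)
    s,M=axes(); d=M.T@(np.array(target)-s["tcp_pos"])/.04
    tr=None
    if yaw is not None:
        v=M.T@[np.cos(yaw),np.sin(yaw),0]; tr=np.arctan2(-v[0],v[1]); tr=(tr+np.pi/2)%np.pi-np.pi/2
    print("travel",d.round(3),"turn",tr, "tcp",s["tcp_pos"].round(4),"q6",s["joint_pos"].round(3),"F",s["wrist_force"].round(2),"t",s["clock"])
E
python3 - <<'E'
from h import *
c=read_camera("top"); sc=read_camera("scene")
f=lambda x,y:(255+(x+.5)/5.333-.5,110+(y+.5)/5.333-.5)
g=lambda x,y:(380+(x-479.5)/5.333-.5,135+(y+.5)/5.333-.5)
for h in (.014,.024):
    P=[ray(c,*f(*p),h)[:2] for p in [(62,375),(381,375),(66,160),(381,160)]]
    print(h,np.round(P,4).tolist(),"w",np.linalg.norm(P[0]-P[1]),np.linalg.norm(P[2]-P[3]),"len",np.linalg.norm(P[0]-P[2]))
    print(" yaw near,far,left,right",[np.arctan2(*(a)[::-1]) for a in (P[0]-P[1],P[2]-P[3],P[2]-P[0],P[3]-P[1])])
    Q=[ray(c,*f(*p),h+.0098)[:2] for p in [(88,297),(343,297)]]
    print(" bar",np.round(Q,4).tolist(),np.linalg.norm(Q[0]-Q[1]))
    for p in P: print(proj(sc,[*p,h]).round(1),end=' ')
B=[ray(c,*g(*p),.024)[:2] for p in [(527,97),(657,48),(748,300),(617,345)]]
print("board",np.round(B,4).tolist(),np.mean(B,0),[np.linalg.norm(B[i]-B[i-1]) for i in range(4)])
print([np.arctan2(*(a)[::-1]) for a in (B[0]-B[3],B[1]-B[2],B[0]-B[1],B[3]-B[2])])
print("grip",ray(c,*g(657,176),.06))
G=[ray(c,*g(*p),.06)[:2] for p in [(585,185),(708,140),(720,180),(608,228)]];print(np.round(G,4).tolist(),np.mean(G,0))
E
```

```text
0.014 [[0.4833, 0.1655], [0.4801, 0.0231], [0.5814, 0.1629], [0.5781, 0.0207]] w 0.14245284135218722 0.14224989904587707 len 0.09816559928523552
 yaw near,far,left,right [np.float64(1.5481533244922958), np.float64(1.5477833262361556), np.float64(-0.02682418126513166), np.float64(-0.02475787265040953)]
 bar [[0.5164, 0.1524], [0.5139, 0.0393]] 0.1131260289910679
[298.1 185.9] [343.  204.4] [320.4 170.8] [364.  187.1] 0.024 [[0.4817, 0.1642], [0.4785, 0.0233], [0.5788, 0.1616], [0.5755, 0.0209]] w 0.14091299517255132 0.14071224657422263 len 0.09710447672989582
 yaw near,far,left,right [np.float64(1.5481533244922958), np.float64(1.547783326236155), np.float64(-0.02682418126513164), np.float64(-0.02475787265040958)]
 bar [[0.5145, 0.1513], [0.5119, 0.0394]] 0.11189009883076367
[298.  183.1] [342.7 201.3] [320.3 168.2] [363.7 184.3] board [[0.5402, -0.1261], [0.5611, -0.1849], [0.4471, -0.2194], [0.4285, -0.1609]] [ 0.4941863  -0.17284434] [np.float64(0.11699686306092916), np.float64(0.062415827444416046), np.float64(0.11910671405030171), np.float64(0.06136067790266027)]
[np.float64(0.3022940997071671), np.float64(0.29382974871638823), np.float64(1.9122885465890989), np.float64(1.8786375305801164)]
grip [ 0.49666996 -0.17313348  0.06      ]
[[0.4935, -0.1424], [0.5117, -0.1956], [0.4943, -0.1998], [0.4748, -0.1513]] [ 0.49358326 -0.17226349]
```

```bash
python3 -c "
from h import *
plan([.494,-.1726,.15],.298)"
```

```text
travel [10.164 -6.13   2.027] turn -1.5239925467739626 tcp [ 0.1943 -0.5409  0.2307] q6 [-1.366  0.314  0.045  1.304 -0.     1.431] F [ 0.14 -0.71 -0.29] t 0.2
```

```bash
python3 -m crank '{"travel":[[10.16,-6.13,0.5],[10.16,-6.13,0.5],[10.16,-6.13,0.5],[10.16,-6.13,0.5],[10.16,-6.13,0.5]],"turn":[-1.524,-1.524,-1.524,-1.524,-1.524]}' 85 40; python3 -c "
from h import *
plan([.494,-.1726,.15],.298)"
```

```text
clock: 0.62
tcp_pos: [0.3264, -0.3781, 0.2223]
orientation: [-0.0, 0.883, 0.468, 0.0]
wrist_force: [1.6, 0.4, 0.2]
finger_gap: 0.085
travel [6.604 0.585 1.808] turn -0.893686166813624 tcp [ 0.3264 -0.3781  0.2223] q6 [-1.02   0.17  -0.162  1.238  0.     1.147] F [1.61 0.43 0.19] t 0.6167
```

```bash
python3 -m crank '{"travel":[[6.6,0.58,1.3],[6.6,0.58,1.3],[6.6,0.58,1.3],[6.6,0.58,1.3],[6.6,0.58,1.3]],"turn":[-0.894,-0.894,-0.894,-0.894,-0.894]}' ; python3 -c "
from h import *
plan([.494,-.1726,.15],.298)"
```

```text
clock: 1.03
tcp_pos: [0.4565, -0.2201, 0.1821]
orientation: [0.0, 0.696, 0.718, -0.0]
wrist_force: [1.1, -0.5, 0.3]
finger_gap: 0.085
travel [1.159 0.972 0.803] turn -0.26792878517222607 tcp [ 0.4565 -0.2201  0.1821] q6 [-0.608  0.203 -0.223  1.145 -0.     0.933] F [ 1.1  -0.5   0.25] t 1.0333
```

```bash
python3 -m crank '{"travel":[[1.16,0.97,0.8],[1.16,0.97,0.8],[1.16,0.97,0.8],[1.16,0.97,0.8],[1.16,0.97,0.8]],"turn":[-0.268,-0.268,-0.268,-0.268,-0.268]}' ; python3 - <<'E'
from h import *
import cv2
plan([.494,-.1726,.028],.298)
c=read_camera("top");t=c["image"][110:230,350:470,::-1]
s=read_camera("scene");q=s["image"][130:300,330:500,::-1]
cv2.imwrite("pics/a.png",np.hstack([cv2.resize(t,(400,400),interpolation=2),cv2.resize(q,(400,400),interpolation=2)]))
E
```

```text
clock: 1.45
tcp_pos: [0.4932, -0.1747, 0.1505]
orientation: [-0.0, 0.597, 0.802, -0.0]
wrist_force: [0.0, -0.6, -0.9]
finger_gap: 0.0848
travel [0.046 0.036 3.062] turn -0.007084442907306698 tcp [ 0.4932 -0.1747  0.1505] q6 [-0.494  0.253 -0.238  1.08  -0.     0.786] F [ 0.05 -0.58 -0.86] t 1.45
```

View pics/a.png

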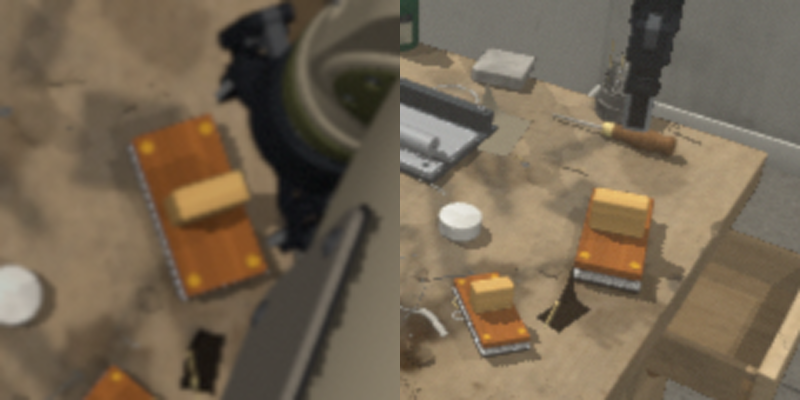

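```bash
python3 - <<'E'
from h import *
s=read_camera("scene");c=read_camera("top")
for X in ([.4932,-.1747,.1505],[.4932,-.1747,.163],[.494,-.1726,.06],[.494,-.1726,0]): print(X,"scene crop",((proj(s,X)-[330,130])/.425+[400,0]).round(),"top crop",((proj(c,X)-[350,110])/.3).round())
E
```

```text
[0.4932, -0.1747, 0.1505] scene crop [636. 115.] top crop [248. 170.]
[0.4932, -0.1747, 0.163] scene crop [638. 103.] top crop [253. 166.]
[0.494, -0.1726, 0.06] scene crop [619. 198.] top crop [209. 196.]
[0.494, -0.1726, 0] scene crop [610. 248.] top crop [189. 211.]
```

View: the fingers hang at scene-crop (640,130) and line up with the board's long axis. The grip top sits at top-crop (209,196), where I predicted it. Descending.

```bash
python3 -m crank '{"travel":[[0.05,0.04,0.8],[0.05,0.04,1.5],[0.05,0.04,2.2],[0.05,0.04,2.8],[0.05,0.04,3.03]],"turn":[-0.007,-0.007,-0.007,-0.007,-0.007]}' 85 60;python3 -m crank '{"travel":[[0,0,0],[0,0,0],[0,0,0]],"turn":[0,0,0]}' ; python3 -c "
from h import *
plan([.494,-.1726,.028],.298)"
```

```text
clock: 2.07
tcp_pos: [0.492, -0.1722, 0.0265]
orientation: [-0.002, 0.595, 0.804, -0.0]
wrist_force: [-0.9, 0.7, -0.5]
finger_gap: 0.0848
clock: 2.32
tcp_pos: [0.4955, -0.1732, 0.0309]
orientation: [0.001, 0.594, 0.804, 0.0]
wrist_force: [-0.2, 0.4, 0.3]
finger_gap: 0.0856
travel [ 0.026 -0.03   0.072] turn 0.00025501074079725683 tcp [ 0.4955 -0.1732  0.0309] q6 [-0.489  0.366 -0.407  0.796 -0.     0.783] F [-0.19  0.38  0.3 ] t 2.3167
```

```bash
python3 -m crank '{"travel":[[0,0,0],[0,0,0],[0,0,0],[0,0,0],[0,0,0]],"turn":[0,0,0,0,0]}' 5 60;python3 -m crank '{"travel":[[0,0,0],[0,0,0],[0,0,0],[0,0,0],[0,0,0]],"turn":[0,0,0,0,0]}' 5 60
```

```text
clock: 2.73
tcp_pos: [0.4945, -0.1723, 0.0296]
orientation: [0.0, 0.594, 0.805, 0.0]
wrist_force: [0.6, 0.3, -0.3]
finger_gap: 0.0249
clock: 3.15
tcp_pos: [0.4945, -0.1723, 0.0294]
orientation: [0.0, 0.594, 0.805, 0.0]
wrist_force: [0.0, 0.5, 2.2]
finger_gap: 0.0214
```

```bash
python3 -m crank '{"travel":[[0,0,-0.4],[0,0,-1],[0,0,-1.8],[0,0,-2.5],[0,0,-2.5]],"turn":[0,0,0,0,0]}';python3 -m crank '{"travel":[[0,0,0],[0,0,0],[0,0,0]],"turn":[0,0,0]}'; for i in 1 2 3; do python3 -m crank '{"travel":[[0,0,0]],"turn":[0]}' | grep -E "pos|force|gap"; done
python3 - <<'E'
from h import *
O=np.array([.557,.0925]); d=np.array([np.cos(-.024),np.sin(-.024)])
plan([*(O-.080*d),.13],-.024); plan([*(O+.060*d),.13],-.024)
E
```

```text
clock: 3.57
tcp_pos: [0.4971, -0.1737, 0.1343]
orientation: [0.004, 0.594, 0.805, 0.001]
wrist_force: [0.7, -0.4, -1.1]
finger_gap: 0.0213
clock: 3.82
tcp_pos: [0.493, -0.1716, 0.1274]
orientation: [-0.002, 0.594, 0.805, -0.0]
wrist_force: [0.4, 0.4, -2.2]
finger_gap: 0.0213
tcp_pos: [0.4931, -0.1716, 0.1274]
wrist_force: [0.6, 0.8, -1.6]
finger_gap: 0.0212
tcp_pos: [0.4934, -0.1718, 0.1278]
wrist_force: [0.6, -0.3, -2.1]
finger_gap: 0.0213
tcp_pos: [0.4938, -0.172, 0.1283]
wrist_force: [0.9, -0.7, -1.7]
finger_gap: 0.0215
travel [ 6.488  1.562 -0.037] turn 0.32297087070941966 tcp [ 0.4938 -0.172   0.1283] q6 [-0.489  0.27  -0.273  1.03  -0.     0.783] F [ 0.86 -0.7  -1.66] t 4.0667
travel [ 5.377  4.881 -0.043] turn 0.32297087070941966 tcp [ 0.4938 -0.172   0.1283] q6 [-0.489  0.27  -0.273  1.03  -0.     0.783] F [ 0.86 -0.7  -1.66] t 4.0667
```

```bash
python3 -m crank '{"travel":[[0.8,0.2,0],[2,0.5,0],[3,0.75,0],[3.8,0.9,0],[4.6,1.1,0]],"turn":[0.08,0.16,0.24,0.323,0.323]}' >/dev/null;python3 -m crank '{"travel":[[0.1,0,0],[0.1,0,0],[0.1,0,0],[0.1,0,0],[0.1,0,0]],"turn":[0,0,0,0,0]}'
python3 - <<'E'
from h import *
O=np.array([.557,.0925]); d=np.array([np.cos(-.024),np.sin(-.024)])
plan([*(O-.080*d),.11],-.024)
E
```

```text
clock: 4.9
tcp_pos: [0.4825, 0.0193, 0.1291]
orientation: [0.0, 0.716, 0.698, -0.0]
wrist_force: [0.2, -0.2, -1.7]
finger_gap: 0.0214
travel [ 1.875 -0.186  0.476] turn -0.0019176636317910223 tcp [0.4825 0.0193 0.1291] q6 [-0.126  0.195 -0.369  1.006 -0.     1.47 ] F [ 0.24 -0.18 -1.72] t 4.9
```

```bash
python3 -m crank '{"travel":[[0.5,-0.05,0],[1.1,-0.1,0],[1.6,-0.15,0],[1.87,-0.19,0.1],[1.87,-0.19,0.2]],"turn":[0,0,0,0,0]}' >/dev/null;python3 -m crank '{"travel":[[0,0,0],[0,0,0],[0,0,0],[0,0,0],[0,0,0]],"turn":[0,0,0,0,0]}'
python3 - <<'E'
from h import *
import cv2
O=np.array([.557,.0925]); d=np.array([np.cos(-.024),np.sin(-.024)])
plan([*(O-.080*d),.11],-.024)
c=read_camera("top");t=c["image"][90:220,230:360,::-1]
s=read_camera("scene");q=s["image"][120:240,270:390,::-1]
cv2.imwrite("pics/b.png",np.hstack([cv2.resize(t,(400,400),interpolation=2),cv2.resize(q,(400,400),interpolation=2)]))
E
```

```text
clock: 5.73
tcp_pos: [0.4767, 0.0949, 0.1213]
orientation: [0.0, 0.716, 0.698, 0.0]
wrist_force: [0.4, 1.0, -2.3]
finger_gap: 0.021
travel [-0.011  0.008  0.283] turn -0.0011356764754331117 tcp [0.4767 0.0949 0.1213] q6 [ 0.031  0.207 -0.375  0.989 -0.     1.627] F [ 0.37  0.99 -2.31] t 5.7333
```

View pics/b.png

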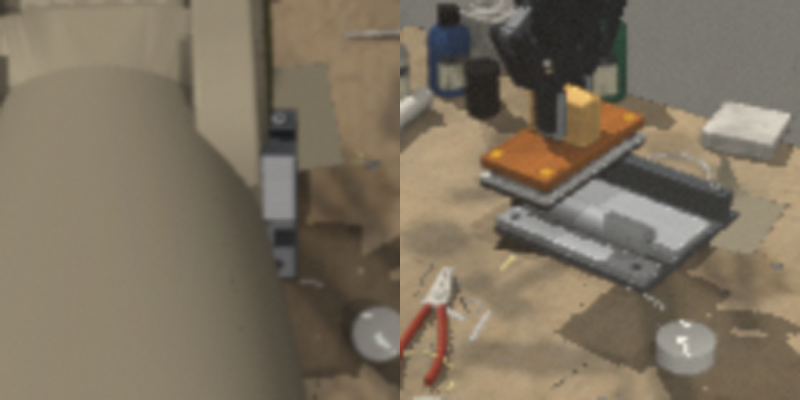

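```bash
python3 -m crank '{"travel":[[0,0,0.25],[0,0,0.5],[0,0,0.75],[0,0,0.95],[0,0,1.0]],"turn":[0,0,0,0,0]}' >/dev/null;python3 -m crank '{"travel":[[0,0,0],[0,0,0],[0,0,0],[0,0,0.02],[0,0,0.05]],"turn":[0,0,0,0,0]}'
for i in 1 2 3; do python3 -m crank '{"travel":[[0,0,0.01],[0,0,0.02],[0,0,0.03],[0,0,0.03]],"turn":[0,0,0,0]}' | grep -E "tcp|force"; done
```

```text
clock: 6.67
tcp_pos: [0.477, 0.0956, 0.0797]
orientation: [0.0, 0.716, 0.699, 0.0]
wrist_force: [-0.3, -0.1, -1.1]
finger_gap: 0.0212
tcp_pos: [0.4764, 0.0955, 0.078]
wrist_force: [0.2, 0.1, -2.1]
tcp_pos: [0.4764, 0.0955, 0.0767]
wrist_force: [-0.2, -0.3, -1.7]
tcp_pos: [0.4764, 0.0955, 0.0755]
wrist_force: [0.2, -1.1, -1.4]
```

```bash
python3 -m crank '{"travel":[[0,0,0.01],[0,0,0.02],[0,0,0.02]],"turn":[0,0,0]}' | grep -E "tcp|force";python3 -m crank '{"travel":[[0,0,0.01],[0,0,0.02],[0,0,0.02]],"turn":[0,0,0]}' | grep -E "tcp|force"
```

```text
tcp_pos: [0.4764, 0.0955, 0.0747]
wrist_force: [-0.2, 0.5, -1.8]
tcp_pos: [0.4764, 0.0955, 0.0739]
wrist_force: [-0.1, 0.8, -1.7]
```

```bash
python3 -m crank '{"travel":[[0,0,0.01],[0,0,0.02],[0,0,0.02]],"turn":[0,0,0]}' | grep -E "tcp|force"
```

```text
tcp_pos: [0.4764, 0.0955, 0.0731]
wrist_force: [-0.3, -0.0, -1.8]
```

```bash
python3 -m crank '{"travel":[[0,0,0.01],[0,0,0.02],[0,0,0.02]],"turn":[0,0,0]}' | grep -E "tcp|force"
```

```text
tcp_pos: [0.4764, 0.0955, 0.0723]
wrist_force: [0.6, -0.2, -1.5]
```

```bash
python3 -m crank '{"travel":[[0,0,0.01],[0,0,0.02],[0,0,0.02]],"turn":[0,0,0]}' | grep -E "tcp|force"
```

```text
tcp_pos: [0.4764, 0.0955, 0.0715]
wrist_force: [-0.3, 0.5, -1.1]
```

```bash
python3 -m crank '{"travel":[[0,0,0.01],[0,0,0.02],[0,0,0.02]],"turn":[0,0,0]}' | grep -E "tcp|force"
```

```text
tcp_pos: [0.4764, 0.0955, 0.0707]
wrist_force: [1.1, -0.2, -1.5]
```

```bash
python3 -m crank '{"travel":[[0,0,0.005],[0,0,0.01],[0,0,0.01]],"turn":[0,0,0]}' | grep -E "tcp|force"
```

```text
tcp_pos: [0.4764, 0.0955, 0.0703]
wrist_force: [0.3, -0.2, -2.4]
```

```bash
python3 -m crank '{"travel":[[0,0,0.01],[0,0,0.02],[0,0,0.02]],"turn":[0,0,0]}' | grep -E "tcp|force"
```

```text
tcp_pos: [0.4764, 0.0955, 0.0695]
wrist_force: [-0.2, 1.0, -1.9]
```

```bash
python3 -m crank '{"travel":[[0,0,0.01],[0,0,0.02],[0,0,0.02]],"turn":[0,0,0]}' | grep -E "tcp|force"
```

```text
tcp_pos: [0.4764, 0.0955, 0.0687]
wrist_force: [-0.5, 1.0, -1.1]
```

```bash
python3 -m crank '{"travel":[[0,0,0.01],[0,0,0.02],[0,0,0.02]],"turn":[0,0,0]}' | grep -E "tcp|force"
```

```text
tcp_pos: [0.4764, 0.0955, 0.0679]
wrist_force: [0.3, -0.6, -2.3]
```

```bash
python3 -m crank '{"travel":[[0,0,0.01],[0,0,0.015],[0,0,0.015]],"turn":[0,0,0]}' | grep -E "tcp|force"
```

```text
tcp_pos: [0.4764, 0.0955, 0.0673]
wrist_force: [0.9, 0.9, -1.2]
```

```bash
python3 -m crank '{"travel":[[0,0,0.01],[0,0,0.015],[0,0,0.015]],"turn":[0,0,0]}' | grep -E "tcp|force"
```

```text
tcp_pos: [0.4764, 0.0955, 0.0667]
wrist_force: [0.8, -0.4, -1.9]
```

```bash
python3 -m crank '{"travel":[[0,0,0.01],[0,0,0.015],[0,0,0.015]],"turn":[0,0,0]}' | grep -E "tcp|force"
```

```text
tcp_pos: [0.4765, 0.0955, 0.0662]
wrist_force: [0.1, -0.4, -0.8]
```

```bash
python3 -m crank '{"travel":[[0,0,0.01],[0,0,0.01],[0,0,0.01]],"turn":[0,0,0]}' | grep -E "tcp|force"
```

```text
tcp_pos: [0.4765, 0.0955, 0.066]
wrist_force: [-1.3, 0.1, 1.2]
```

```bash
python3 -m crank '{"travel":[[0,0,0.01],[0,0,0.01],[0,0,0.01]],"turn":[0,0,0]}' | grep -E "tcp|force"
```

```text
tcp_pos: [0.4766, 0.0955, 0.0656]
wrist_force: [-0.8, -0.1, 3.7]
```

```bash
python3 -m crank '{"travel":[[0,0.02,0],[0,0.05,-0.008],[0,0.075,-0.015],[0,0.096,-0.02],[0,0.096,-0.02]],"turn":[0,0,0,0,0]}' | grep -E "tcp|force"; python3 -c "
from h import *
print(get_state()['wrist_force'])"
```

```text
tcp_pos: [0.4807, 0.0954, 0.0664]
wrist_force: [-2.6, -0.4, 3.7]
[-2.6092755  -0.41769628  3.67869227]
```

```bash
python3 -m crank '{"travel":[[0,0.025,-0.005],[0,0.05,-0.01],[0,0.07,-0.0135],[0,0.086,-0.016],[0,0.086,-0.016]],"turn":[0,0,0,0,0]}' | grep -E "tcp|force"
```

```text
tcp_pos: [0.4844, 0.0953, 0.0671]
wrist_force: [-1.0, 0.2, 3.7]
```

```bash
python3 -m crank '{"travel":[[0,0.03,-0.004],[0,0.06,-0.007],[0,0.09,-0.01],[0,0.09,-0.01]],"turn":[0,0,0,0]}' | grep -E "tcp|force"
```

```text
tcp_pos: [0.4882, 0.0952, 0.0675]
wrist_force: [-0.0, 0.4, 4.9]
```

```bash
python3 -m crank '{"travel":[[0,0.03,-0.003],[0,0.06,-0.005],[0,0.09,-0.006],[0,0.09,-0.006]],"turn":[0,0,0,0]}' | grep -E "tcp|force"
```

```text
tcp_pos: [0.4917, 0.0951, 0.0677]
wrist_force: [0.1, -0.1, 4.0]
```

```bash
python3 -m crank '{"travel":[[0,0.1,0],[0,0.2,0],[0,0.3,0],[0,0.4,0],[0,0.4,0]],"turn":[0,0,0,0,0]}' | grep -E "tcp|force"
```

```text
tcp_pos: [0.5083, 0.0947, 0.0677]
wrist_force: [0.4, -0.5, 4.2]
```

```bash
python3 -m crank '{"travel":[[0,0.1,0],[0,0.2,0],[0,0.3,0],[0,0.4,0],[0,0.4,0]],"turn":[0,0,0,0,0]}' | grep -E "tcp|force"
```

```text
tcp_pos: [0.5239, 0.0943, 0.0676]
wrist_force: [0.5, -0.9, 5.0]
```

```bash
python3 -m crank '{"travel":[[0,0.1,-0.003],[0,0.2,-0.004],[0,0.3,-0.004],[0,0.4,-0.004],[0,0.5,-0.004]],"turn":[0,0,0,0,0]}' | grep -E "tcp|force"
```

```text
tcp_pos: [0.5429, 0.0938, 0.0676]
wrist_force: [-1.4, -0.8, 5.0]
```

```bash
python3 -m crank '{"travel":[[0,0.1,0],[0,0.2,0],[0,0.3,0],[0,0.4,0],[0,0.4,0]],"turn":[0,0,0,0,0]}' | grep -E "tcp|force"; python3 - <<'E'
from h import *
import cv2
c=read_camera("top");t=c["image"][90:220,230:360,::-1]
s=read_camera("scene");q=s["image"][120:240,270:390,::-1]
cv2.imwrite("pics/c.png",np.hstack([cv2.resize(t,(300,300),interpolation=2),cv2.resize(q,(500,500),interpolation=2)[:300]]) if 0 else cv2.resize(q,(600,600),interpolation=2))
E
```

```text
tcp_pos: [0.5597, 0.0934, 0.0677]
wrist_force: [0.9, -0.5, 4.7]
```

View pics/c.png

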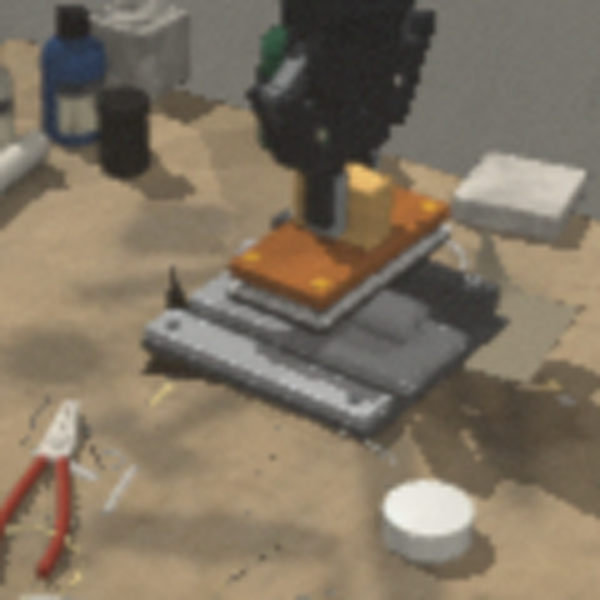

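The bar is out of the groove, with its end showing at about (395,315), mid-bed and parallel under the board. I'll keep rolling.

```bash
python3 -m crank '{"travel":[[0,0.1,0],[0,0.2,0],[0,0.3,0],[0,0.4,0],[0,0.5,0]],"turn":[0,0,0,0,0]}' | grep -E "tcp|force"
```

```text
tcp_pos: [0.5788, 0.0928, 0.0676]
wrist_force: [-0.3, -1.5, 5.6]
```

```bash
python3 -m crank '{"travel":[[0,0.1,0],[0,0.2,0],[0,0.3,0],[0,0.35,0],[0,0.35,0]],"turn":[0,0,0,0,0]}' | grep -E "tcp|force"
```

```text
tcp_pos: [0.5933, 0.0925, 0.0676]
wrist_force: [0.9, -0.7, 5.2]
```

```bash
python3 -m crank '{"travel":[[0,0.05,0],[0,0.1,0],[0,0.15,0],[0,0.2,0],[0,0.2,0]],"turn":[0,0,0,0,0]}' | grep -E "tcp|force"
```

```text
tcp_pos: [0.6011, 0.0922, 0.0676]
wrist_force: [-0.3, -1.5, 5.7]
```

```bash
python3 -m crank '{"travel":[[0,0.05,0],[0,0.1,0],[0,0.15,0],[0,0.15,0]],"turn":[0,0,0,0]}' | grep -E "tcp|force"
```

```text
tcp_pos: [0.6071, 0.0921, 0.0675]
wrist_force: [1.0, -1.5, 4.4]
```

```bash
python3 -m crank '{"travel":[[0,0.04,0],[0,0.08,0],[0,0.08,0]],"turn":[0,0,0]}' | grep -E "tcp|force"
```

```text
tcp_pos: [0.6104, 0.092, 0.0675]
wrist_force: [0.6, -2.6, 5.2]
```

```bash
python3 -m crank '{"travel":[[0,0.03,0],[0,0.05,0],[0,0.05,0]],"turn":[0,0,0]}' | grep -E "tcp|force"
```

```text
tcp_pos: [0.6123, 0.092, 0.0676]
wrist_force: [1.3, -1.5, 3.2]
```

Force is starting to fall as the bar tips off the bed's end, so I'll follow it down.

```bash
python3 -m crank '{"travel":[[0,0.025,0.003],[0,0.05,0.006],[0,0.05,0.006]],"turn":[0,0,0]}' | grep -E "tcp|force"
```

```text
tcp_pos: [0.6144, 0.092, 0.0674]
wrist_force: [1.3, -2.5, 3.3]
```

```bash
python3 -m crank '{"travel":[[0,0.025,0.004],[0,0.05,0.008],[0,0.05,0.008]],"turn":[0,0,0]}' | grep -E "tcp|force"
```

```text
tcp_pos: [0.6165, 0.092, 0.0671]
wrist_force: [1.7, -2.2, 3.5]
```

```bash
python3 -m crank '{"travel":[[0,0.025,0.003],[0,0.05,0.006],[0,0.05,0.006]],"turn":[0,0,0]}' | grep -E "tcp|force"
```

```text
tcp_pos: [0.6185, 0.0922, 0.0668]
wrist_force: [2.8, -2.5, 3.3]
```

```bash
python3 -m crank '{"travel":[[0,0.025,0.003],[0,0.05,0.005],[0,0.05,0.005]],"turn":[0,0,0]}' | grep -E "tcp|force"
```

```text
tcp_pos: [0.6195, 0.0922, 0.0664]
wrist_force: [-1.2, -2.3, 4.2]
```

```bash
python3 -m crank '{"travel":[[0,0.025,0],[0,0.05,0],[0,0.05,0]],"turn":[0,0,0]}' | grep -E "tcp|force"
```

```text
tcp_pos: [0.6206, 0.0924, 0.0661]
wrist_force: [-3.5, -1.6, 5.1]
```

```bash
python3 -m crank '{"travel":[[0,0.025,0],[0,0.05,0],[0,0.05,0]],"turn":[0,0,0]}' | grep -E "tcp|force"
```

```text
tcp_pos: [0.624, 0.0924, 0.0664]
wrist_force: [-2.3, -0.1, 3.0]
```

```bash
python3 -m crank '{"travel":[[0,0.02,0.003],[0,0.04,0.003],[0,0.04,0.003],[0,0.04,0.003]],"turn":[0,0,0,0]}' | grep -E "tcp|force"; python3 - <<'E'
from h import *
import cv2
s=read_camera("scene");q=s["image"][120:240,270:390,::-1]
cv2.imwrite("pics/d.png",cv2.resize(q,(600,600),interpolation=2))
O=np.array([.557,.0925]); d=np.array([np.cos(-.024),np.sin(-.024)]);n=np.array([-d[1],d[0]])
for x,z in((-45,24.75),(25,25.9)): print(x,[((proj(s,[*(O+x/1e3*d+y*n),z/1e3])-[270,120])*5).round() for y in(-.055,.055)])
E
```

```text
tcp_pos: [0.6259, 0.0921, 0.0665]
wrist_force: [-2.0, 0.1, 3.7]
-45 [array([373., 366.]), array([200., 297.])]
25 [array([447., 305.]), array([278., 242.])]
```

View pics/d.png

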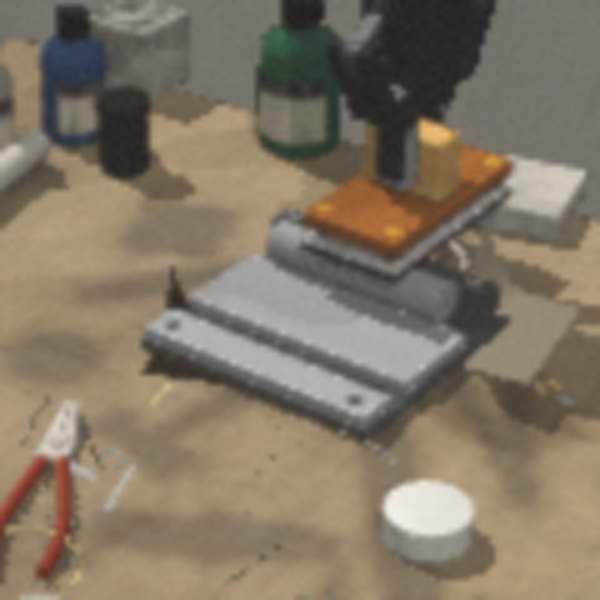

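The bar's ends, at about (445,302) and (278,240), match the predicted home pixels. Now lifting off.

```bash
python3 -m crank '{"travel":[[0,0,-0.03],[0,0,-0.08],[0,0,-0.2],[0,0,-0.5],[0,0,-0.9]],"turn":[0,0,0,0,0]}' | grep -E "tcp|force";python3 -m crank '{"travel":[[0,0,-0.3],[0,0,-0.5],[0,0,-0.5],[0,0,-0.5]],"turn":[0,0,0,0]}' ; python3 -c "
from h import *
plan([.494,-.1723,.12],.298)"
```

```text
tcp_pos: [0.625, 0.0918, 0.1015]
wrist_force: [0.1, -0.4, -1.3]
clock: 19.4
tcp_pos: [0.6262, 0.0919, 0.1228]
orientation: [0.0, 0.716, 0.699, 0.0]
wrist_force: [0.2, -0.5, -2.5]
finger_gap: 0.0214
travel [-6.682 -3.144  0.066] turn -0.32208091291385554 tcp [0.6262 0.0919 0.1228] q6 [ 0.019  0.471  0.012  1.11  -0.     1.614] F [ 0.15 -0.51 -2.54] t 19.4
```

```bash
python3 -m crank '{"travel":[[-0.7,-0.3,0],[-1.7,-0.8,0],[-2.7,-1.3,0],[-3.6,-1.7,0],[-4.4,-2.07,0]],"turn":[-0.06,-0.12,-0.18,-0.24,-0.322]}' >/dev/null;python3 -m crank '{"travel":[[0,0,0],[0,0,0]],"turn":[0,0]}'  ; python3 -c "
from h import *
plan([.494,-.1723,.12],.298)"
```

```text
clock: 19.98
tcp_pos: [0.5373, -0.0838, 0.1216]
orientation: [-0.001, 0.596, 0.803, -0.0]
wrist_force: [0.2, -0.3, -2.1]
finger_gap: 0.0216
travel [-1.805 -1.675  0.041] turn -0.0048106534777561105 tcp [ 0.5373 -0.0838  0.1216] q6 [-0.302  0.312 -0.231  1.029  0.     0.975] F [ 0.2  -0.26 -2.1 ] t 19.9833
```

```bash
python3 -m crank '{"travel":[[-0.6,-0.5,0],[-1.2,-1.1,0],[-1.6,-1.5,0],[-1.8,-1.67,0],[-1.8,-1.67,0]],"turn":[-0.005,-0.005,-0.005,-0.005,-0.005]}' >/dev/null;python3 -m crank '{"travel":[[0,0,0],[0,0,0],[0,0,0.3],[0,0,0.8],[0,0,1.2]],"turn":[0,0,0,0,0]}' >/dev/null; python3 -m crank '{"travel":[[0,0,0.3],[0,0,0.5],[0,0,0.6],[0,0,0.6],[0,0,0.6]],"turn":[0,0,0,0,0]}'; python3 -c "
from h import *
plan([.494,-.1723,.0294],.298)"
```

```text
clock: 21.23
tcp_pos: [0.4965, -0.1701, 0.0509]
orientation: [0.0, 0.592, 0.806, 0.0]
wrist_force: [0.1, -0.0, -1.2]
finger_gap: 0.0211
travel [-0.033 -0.075  0.537] turn 0.0057826839474850456 tcp [ 0.4965 -0.1701  0.0509] q6 [-0.483  0.344 -0.38   0.846  0.     0.784] F [ 0.11 -0.02 -1.17] t 21.2333
```

```bash
python3 -m crank '{"travel":[[-0.03,-0.07,0.15],[-0.03,-0.07,0.3],[-0.03,-0.07,0.4],[-0.03,-0.07,0.45],[-0.03,-0.07,0.48]],"turn":[0.005,0.005,0.005,0.005,0.005]}' >/dev/null; python3 -m crank '{"travel":[[0,0,0.01],[0,0,0.02],[0,0,0.03],[0,0,0.04],[0,0,0.04]],"turn":[0,0,0,0,0]}'
```

```text
clock: 22.07
tcp_pos: [0.4937, -0.1725, 0.0298]
orientation: [0.0, 0.594, 0.804, -0.0]
wrist_force: [0.8, 0.2, -1.7]
finger_gap: 0.0214
```

```bash
python3 -m crank '{"travel":[[0,0,0.008],[0,0,0.016],[0,0,0.016]],"turn":[0,0,0]}'
```

```text
clock: 22.32
tcp_pos: [0.4938, -0.1725, 0.0295]
orientation: [0.0, 0.594, 0.804, -0.0]
wrist_force: [-1.1, -0.3, 1.6]
finger_gap: 0.0212
```

```bash
python3 -m crank '{"travel":[[0,0,0.006],[0,0,0.012],[0,0,0.012]],"turn":[0,0,0]}'
```

```text
clock: 22.57
tcp_pos: [0.4938, -0.1725, 0.029]
orientation: [0.0, 0.594, 0.804, -0.0]
wrist_force: [-2.4, 0.6, 4.5]
finger_gap: 0.0213
```

On the bench. Release and go up.

```bash
python3 -m crank '{"travel":[[0,0,-0.02],[0,0,-0.02],[0,0,-0.02],[0,0,-0.02],[0,0,-0.02]],"turn":[0,0,0,0,0]}' 85; python3 -m crank '{"travel":[[0,0,0],[0,0,-0.1],[0,0,-0.5],[0,0,-1.2],[0,0,-2]],"turn":[0,0,0,0,0]}' >/dev/null;  python3 -m crank '{"travel":[[-1,0,-1],[-2,0,-1.5],[-3,0,-1.5],[-3,0,-1.5],[-3,0,-1.5]],"turn":[0,0,0,0,0]}'; python3 - <<'E'
from h import *
import cv2
c=read_camera("top");t=c["image"][90:240,280:440,::-1]
s=read_camera("scene");q=s["image"][120:280,280:480,::-1]
cv2.imwrite("pics/e.png",np.vstack([cv2.resize(t,(320,300),interpolation=2),cv2.resize(q,(320,300),interpolation=2)]) if 0 else np.hstack([cv2.resize(c["image"][90:250,260:460,::-1],(400,320),interpolation=2),cv2.resize(q,(400,320),interpolation=2)]))
E
```

```text
clock: 22.98
tcp_pos: [0.4936, -0.1724, 0.0292]
orientation: [-0.0, 0.594, 0.804, -0.0]
wrist_force: [0.6, 0.1, -0.3]
finger_gap: 0.0801
clock: 23.82
tcp_pos: [0.5304, -0.2913, 0.1707]
orientation: [0.002, 0.596, 0.803, -0.0]
wrist_force: [-0.1, 0.3, -0.4]
finger_gap: 0.0848
```

View pics/e.png

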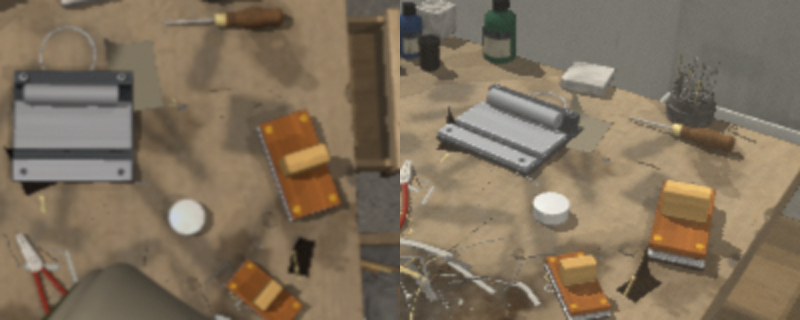

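The bar lies against the rail (top view, about (72,93)) and parallel to it. The board is flat at its original place (300,163), the bystanders are where they were, and the gripper is clear.

```bash
python3 -m crank '{"travel":[[0,0,0],[0,0,0],[0,0,0],[0,0,0]],"turn":[0,0,0,0]}'|head -1; python3 -c "
from workcell import *
print(hand_in())"
```

```text
clock: 24.25
the job is handed in; nothing more can be done
None
```

The job is done and handed in at about 24 s of the 61 s allowed; no verdict was reported. I gripped the larger board and rolled the bar out of its groove and along the bed to the stop rail. Then I lifted the board off and laid it back where it came from.

- **Pressing force:** the wrist sensor put the board's push on the bar at about 5 to 7.5 N throughout. It was read only at the end of each short move, so brief peaks in between were not seen.
- **Reaching home:** the forward force turned against the board (up to about 3.5 N) when the bar met the rail. The board then slid about 5 mm over the bar.
- **Final pictures:** the bar lies parallel against the rail. Just before lift-off its ends were within about 5 pixels of the predicted home position in a five-times enlarged view.
- **Board and bystanders:** the board is flat on the bench, released, and the gripper was about 1 mm from its pick-up position when it let go. The bystanders in the final pictures showed no movement by eye; the wax was not in any of them. The gripper is clear of everything.
- **Disagreement:** the camera suggested the plate sat on about 10 mm of packing, but touching the bar showed about 1 mm. I went by the touch.

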